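# Close up the coolant tank and crack the feed valve half open

### The arm

A 7-joint arm with a two-finger parallel gripper is mounted at the origin on the work surface. World frame = base frame: x ahead of the robot, y to its left, z up, the work surface at z = 0. Lengths are in m, angles in degrees, forces in N, time in s.
With the tool pointing down it reaches from about 0.425 to 0.875 m from the base axis. Payload 4.7 kg.
Tool frame: the origin (TCP) lies on the centre line of the jaws, within the pads' length; the fingertips stand 17 mm ahead of it and the grasp point (between the pads) lies 2 mm behind it; z points along the fingers, y is the line along which they close (so a half turn about z gives the same grasp; the last joint's range is limited). The gripper opens to 87 mm and grips with 3 to 60 N. Pads are 19 mm wide; open, the fingers measure 117 mm over their backs; the gripper's body (75 mm by 190 mm) begins 51 mm behind the grasp point.
Start: joints at [-66.171, 18.392, -4.016, 83.108, 1.295, 78.541, -3.26], TCP at [0.254, 0.598, 0.24] pointing down, gripper open.
Joint ranges: [-163.93, 163.93], [-17.29, 119.83], [-79.2, 71.16], [3.27, 140.29], [-89.18, 269.18], [5.43, 117.66], [-154.24, 154.24]. Speed limits (degrees/s): [147.25, 147.25, 180, 180, 180, 180, 180].

### API

Orientations are given as [roll, pitch, yaw] about the fixed x, y, z axes, in that order (R = Rz(yaw) Ry(pitch) Rx(roll)).
In Python, from cell import env, read_camera gives the robot as it stands.
- The arm moves only by the shell command python3 -m jog 'ROWS' [FORCE]. ROWS is JSON, a list of rows, each a list of 5 numbers: the opening, from 0 (shut) to 1 (fully open), then the shift along the tool's x, y, z each as a share of 0.02 m, from -1 to 1, then the turn about the tool's z as a share of 45 degrees, from -1 to 1. In form: [[gripper, x, y, z, yaw], ...]. A call has 1 to 12 rows; each row shifts and turns the commanded pose from where the row before left it, along the tool's axes as they then stand; what a row does not reach is not made up. A row lasts 1/12 s, in which the tool goes at most 41.7 mm and 7.16 degrees, less where a joint would pass 70% of its speed; a pose out of reach is approached as far as the arm can. A call with a number of a shift or a turn outside -1 to 1 is refused whole. A call with a gripper value outside its range is refused whole. The fingers move at their own pace and stop on an object; FORCE is the grip in N (left out, the last holds). Time passes only in rows, so rows that do not move let the fingers close. It gives the time, the measured TCP pose, the force, the opening and the grip force at its end, in the units of the state.
- env.get_obs(): the state, without advancing time (a new reading comes with each control period).
- read_camera(name): name is "side" or "top"; returns a dict with "color" (480x640x3 uint8, red, green, blue), "range_z" (480x640 float32, m along the optical axis (not along the pixel's ray), 0 where there is no reading), "mtx" (3x3 intrinsics, pixels), "world_from_camera" (4x4, takes a point from camera to world coordinates). Camera axes: x right, y down, z forward; pixel columns grow to the right and rows downward; lengths in m; the calibration is good to about 2 mm. A picture is of the moment at which its call begins.
- env.sign_off(): hands the job in; it is judged then, once.
The state is a dict: "time_s": time; "qpos": joint angles; "joint_velocities": joint speeds; "effort": joint torques, N m; "tool_pos": TCP position; "tool_rot": TCP orientation; "force": force on the tool from outside, world axes, zero at the start; "wrist_torque": the same for the moment, N m; "grip_width": finger opening in m; "grasp_force": force on a finger pad.
Only numpy, scipy, OpenCV 4.12 (cv2) and the standard library are available. Lean on these libraries where they do the work, as an engineer would, in place of code of your own. Each camera call takes 0.05 s, during which the arm holds its last target. There are 200 camera calls.

### The job

The coolant tank has just been topped up: lift the strainer basket out of its filler neck by the bar handle and stand it upright in the steel drip tray, without dropping it. Then swing the captive cap over the neck until its arm meets the stop, and screw the cap down clockwise until it is tight. Only then turn the lever of the ball valve on the pipe from shut to half open, 45 degrees; leave the other things on the bench where they are.

Things in the scene. Friction and masses are not known exactly. Their poses are not given: they have to be found in the camera images.
- tank: Grey steel bench coolant tank, 220 (x) by 280 (y) by 80 mm high, fixed to the bench. Origin: centre of its underside, z up. On its top stand the filler neck at (-20, 90) mm, the 22 mm thick post of the swing arm at (50, 0) mm with its top at 168 mm, and a black pump motor at (72, -100) mm, up to 136 mm high.
- neck (a point): Centre of the filler neck's rim, 140 mm above the bench; upright steel tube, 72 mm outside and 62 mm inside diameter, 60 mm tall above the tank. Axes as the tank's.
- strainer: Loose aluminium strainer basket, 0.2 kg, 110 mm high: cup 53 mm across, 55 mm deep, above it a flange 72 mm across, 4 mm thick, and an arched bar handle; flat foot. Origin: centre of its foot, z up, x along the bar. At the start the cup is down in the neck, flange on the rim (foot 55 mm below the rim): lift it 60 mm or more to clear.
- strainer_bar (a point): Middle of the strainer's bar handle, 104 mm above its foot. The bar is 64 mm long along x, 12 mm wide (y) and 12 mm high, with 39 mm free height below it; pinch it across y.
- tray: Shallow steel drip tray, fixed: 200 (x) by 150 (y) mm, walls 4 mm thick and 18 mm high, floor 4 mm thick. Origin: centre of its underside. It stands on one side of the tank, the valve on the other; which is which varies.
- post (a point): Point on the vertical axis about which the swing arm turns, 146 mm above the bench (underside of the arm). Axes as the tank's.
- davit (a joint): Angle of the swing arm (rad): 0 = against its stop, cap exactly above the neck; grows anticlockwise seen from above, 1.3 to 1.9 at the start. It has some friction and stays where it is left. The cap's axis is 114 mm from the post's axis.
- davit_peg (a point): Upright black peg on the outer end of the swing arm, to swing it by: 20 mm diameter, rising 49 mm above the arm, 199 mm from the post's axis. Point on its axis at gripping height, 186 mm above the bench, 28 mm above the arm's top and 21 mm below the peg's top. x points outward along the arm. The cap is 85 mm further in.
- cap (a joint): Turn of the screw cap in the collar of the swing arm (rad): 0 = tight (it stops there), positive = unscrewed, anticlockwise seen from above; 1.6 to 2.3 at the start. The cap moves down 6 mm per rad as it is tightened. It has some friction and stays where it is left.
- cap_grip (a point): On the axis of the grey cap (90 mm across), at gripping height in the middle of the black bar across its top. The bar is 80 mm long along x, 16 mm wide (y) and 33 mm high; this point is 9 mm below its top and 24 mm above the cap's flat face. Height about 189 mm above the bench when tight.
- valve_axis (a point): On the vertical axis of the ball valve, at the lever's mid height, 122 mm above the bench. The valve (brass body) sits midway in a steel pipe 26 mm thick that runs 140 mm along y, pipe axis 75 mm above the bench, with upright ends; fixed to the bench. Axes: those of the pipe stand.
- valve (a joint): Opening of the valve (rad): 0 = shut, lever across the pipe along the stand's -x; pi/2 = full open, lever along the pipe to +y. Clockwise seen from above; 0.785 is half open. Some friction; it stays where it is left.
- valve_grip (a point): Grip point in the black sleeve of the valve lever, 85 mm from the valve's axis, 122 mm above the bench. The sleeve is 18 mm wide, 14 mm high and runs from 45 to 115 mm from the axis; the lever points along this point's -x.
- brush: Bystander: hand brush lying beside the tank.
- wrench: Bystander: wrench lying beside the tank.
- jar: Bystander: jar, 64 mm across, 75 mm high.
- offcut: Bystander: pipe offcut standing on end, 60 mm across, 50 mm high.
- block: Bystander: wooden block 50 x 100 x 35 mm in front of the tank.
- tape: Bystander: tape measure, 65 x 65 x 35 mm.
Not all that is in view belongs to the job. Leave any black look-alike of the strainer alone.

How it is judged (in metres and radians):
On the way, in this order (a step that is already met when the one before it is completed fails the run):
1. the strainer basket stands upright in the drip tray, let go (x of strainer in the frame of tray between -0.072 and 0.072 m and y of strainer in the frame of tray between -0.048 and 0.048 m and z of strainer in the frame of tray below 0.012 m and angle between strainer's own z axis and vertical below 0.15 rad and contact force between the fingers and strainer below 0.2 N and linear speed of strainer below 0.03 m/s), for 0.2 s.
2. the cap is swung over the neck, the arm at its stop (value of joint davit below 0.09 rad), for 0.2 s.
3. the cap is screwed tight, the arm still at its stop (value of joint davit below 0.09 rad and value of joint cap below 0.16 rad), for 0.2 s.
4. the valve lever is at half open (value of joint valve between 0.645 and 0.925 rad), for 0.2 s.
At the end, for the whole second after the job is handed in: The strainer stands upright (within 0.15 rad) on the tray's floor, at rest and let go, its foot inside the walls; the swing arm is within 0.09 rad of its stop and the cap within 0.16 rad of tight; the valve is open 45 degrees, give or take 8 degrees (0.645 to 0.925 rad); all at rest (all of step 1 and all of step 3 and all of step 4 and velocity of joint davit between -0.05 and 0.05 rad/s and velocity of joint cap between -0.05 and 0.05 rad/s and velocity of joint valve between -0.05 and 0.05 rad/s); the robot touches nothing.
It fails at once if the valve is opened before the cap is tight (value of joint valve above 0.35 rad and value of joint cap above 0.3 rad).
It fails at once if the strainer is dropped (contact force between the fingers and strainer below 0.1 N and linear speed of strainer above 0.6 m/s).
It fails at once if a bystander is pushed more than 40 mm or knocked over (distance of any of brush, wrench, jar, offcut, tape, block from where it was at the start of the episode above 0.04 m or angle between any of brush, wrench, jar, offcut, tape, block's own z axis and vertical above 0.6 rad).
It also fails if it takes over 72 s, if anything falls off the work surface, if the arm or the gripper's body presses on something with over 40 N, if the wrist force passes 120 N, or if a joint passes its speed limit or range.

## Working session

There is one attempt and no reset: what is moved stays moved. The work goes in short steps, Python scripts to look and compute and a shell command to move; the robot and the scene stay as the last step left them, time stands still between calls to the robot, and variables do not carry over. Pictures are saved under pics/ and viewed, at most 10 in all, crops included, and the job is handed in when it is done.

```bash
ls; mkdir -p pics; python3 - <<'E'
from cell import env, read_camera
import cv2, numpy as np
for n in ("top","side"):
    c=read_camera(n); cv2.imwrite(f"pics/{n}0.png",c["color"][...,::-1]); np.savez(f"{n}0.npz",**c)
    print(n,c["mtx"].round(1).tolist(),c["world_from_camera"].round(3).tolist(),(c["range_z"]>0).mean())
print(env.get_obs())
E
```

```text
pics
top [[451.1, 0.0, 321.0], [0.0, 451.1, 236.2], [0.0, 0.0, 1.0]] [[-0.016, -0.993, 0.119, 0.308], [-1.0, 0.018, 0.015, 0.015], [-0.017, -0.119, -0.993, 1.113], [0.0, 0.0, 0.0, 1.0]] 0.996083984375
side [[436.4, 0.0, 313.9], [0.0, 436.4, 243.5], [0.0, 0.0, 1.0]] [[0.976, -0.148, 0.16, 0.301], [-0.218, -0.678, 0.702, -0.621], [0.004, -0.72, -0.694, 0.774], [0.0, 0.0, 0.0, 1.0]] 0.995830078125
{'time_s': 0.1, 'qpos': array([-66.17116682,  18.43359082,  -4.01386677,  83.16677274,
         1.29583314,  78.5405676 ,  -3.25845921]), 'joint_velocities': array([ 0.04407582, -0.17502265, -0.00136837, -0.03407951, -0.12175926,
        0.00272752,  0.0475827 ]), 'effort': array([ 9.86875375e-05, -4.92572200e+01, -4.05531870e-01, -3.13398993e+01,
       -6.40429440e-02,  3.93975258e-02,  7.12976907e-05]), 'tool_pos': array([0.25408135, 0.59778925, 0.23859446]), 'tool_rot': array([-1.79904337e+02,  6.74137834e-03,  1.56980869e+02]), 'force': array([-2.80583220e-01,  7.27952622e-04,  1.07432910e+00]), 'wrist_torque': array([-0.01281907, -0.06868253, -0.02339377]), 'grasp_force': 0.0, 'grip_width': 0.0870500096525193}
```

View pics/top0.png

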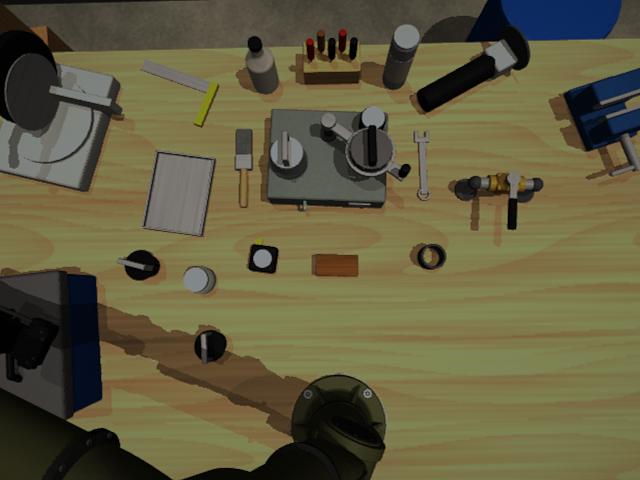

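View pics/side0.png

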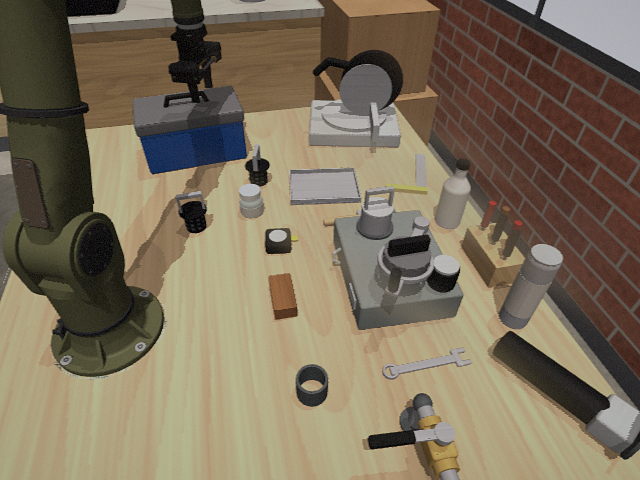

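The top view shows the tank at about (327,157), with the strainer bar at (285,150), the cap at (370,150) and the peg at (404,170). The tray is at (180,193), and the valve is at (513,185) with its lever running down to (512,228). Next I measure these from the depth data.

```bash
cat > h.py <<'E'
import numpy as np, cv2
def load(n,tag="0"):
    c=dict(np.load(f"{n}{tag}.npz")); return c
def cloud(c):
    z=c["range_z"].astype(float); v,u=np.indices(z.shape); K=c["mtx"]
    p=np.stack([(u-K[0,2])/K[0,0]*z,(v-K[1,2])/K[1,1]*z,z],-1)
    T=c["world_from_camera"]; return p@T[:3,:3].T+T[:3,3]
def rect(c,box,zlo,zhi,dark=None,big=True):
    u0,v0,u1,v1=box; P=cloud(c); m=np.zeros(P.shape[:2],np.uint8); m[v0:v1,u0:u1]=1
    m&=((P[...,2]>zlo)&(P[...,2]<zhi)).astype(np.uint8)
    if dark: m&=(c["color"].max(-1)<dark).astype(np.uint8)
    if big:
        n,l,s,_=cv2.connectedComponentsWithStats(m)
        if n<2: return None
        m=(l==1+s[1:,4].argmax())
    p=P[m>0]; 
    (cx,cy),(w,h),a=cv2.minAreaRect((p[:,:2]*1000).astype(np.float32))
    if w<h: w,h,a=h,w,a-90
    return dict(n=len(p),mean=p.mean(0).round(4),z=np.percentile(p[:,2],[5,50,95]).round(4),ctr=(round(cx,1),round(cy,1)),size=(round(w,1),round(h,1)),ang=round((a+90)%180-90,1))
E
python3 - <<'E'
from h import *
t=load("top"); s=load("side")
for n,a in dict(table=(t,(300,280,330,300),-.05,.05),tanktop=(t,(255,95,400,220),.074,.086),tray=(t,(130,140,225,245),.002,.03),
 bar=(t,(265,120,310,180),.180,.21), flange=(t,(255,120,310,190),.135,.155),capbar=(t,(345,115,400,180),.198,.225),capface=(t,(335,115,400,190),.165,.188),arm=(t,(315,110,415,190),.145,.167),peg=(t,(392,155,420,185),.198,.215),
 post=(t,(315,105,345,140),.162,.175), lever=(t,(500,165,525,235),.105,.14),pipe=(t,(450,165,550,205),.07,.1),
 sbar=(s,(355,180,400,215),.185,.21),scapbar=(s,(380,225,435,265),.198,.225),slever=(s,(360,420,460,455),.105,.14),speg=(s,(380,260,410,300),.198,.215)).items():
    print(n,rect(*a))
E
```

```text
table {'n': 597, 'mean': array([0.3103, 0.0499, 0.0008]), 'z': array([-0.0026,  0.0008,  0.0041]), 'ctr': (310.4, 50.0), 'size': (71.4, 46.4), 'ang': 89.1}
tanktop {'n': 6609, 'mean': array([0.6103, 0.0304, 0.08  ]), 'z': array([0.0766, 0.08  , 0.0834]), 'ctr': (625.7, 13.9), 'size': (279.6, 220.0), 'ang': 86.6}
tray {'n': 4336, 'mean': array([0.5558, 0.3895, 0.0065]), 'z': array([0.0023, 0.005 , 0.018 ]), 'ctr': (558.0, 394.8), 'size': (224.6, 180.6), 'ang': -6.7}
bar {'n': 183, 'mean': array([0.6109, 0.1046, 0.194 ]), 'z': array([0.189 , 0.1944, 0.1975]), 'ctr': (612.5, 104.5), 'size': (64.2, 12.2), 'ang': -0.1}
flange {'n': 664, 'mean': array([0.6099, 0.1034, 0.1438]), 'z': array([0.1403, 0.1438, 0.1471]), 'ctr': (611.5, 104.3), 'size': (71.6, 70.9), 'ang': -86.6}
capbar {'n': 310, 'mean': array([ 0.6041, -0.0788,  0.2105]), 'z': array([0.2054, 0.2109, 0.2136]), 'ctr': (605.9, -79.2), 'size': (78.4, 16.5), 'ang': 0.7}
capface {'n': 1108, 'mean': array([ 0.6033, -0.0778,  0.1781]), 'z': array([0.1743, 0.1784, 0.1815]), 'ctr': (605.4, -78.6), 'size': (90.1, 89.9), 'ang': 0.2}
arm {'
[... 703 characters left out ...]
6, 0.0975]), 'ctr': (550.1, -360.3), 'size': (94.9, 43.3), 'ang': 86.8}
sbar {'n': 175, 'mean': array([0.6127, 0.1028, 0.1921]), 'z': array([0.1861, 0.1932, 0.196 ]), 'ctr': (614.3, 104.3), 'size': (65.0, 15.3), 'ang': 2.6}
scapbar {'n': 424, 'mean': array([ 0.6062, -0.0817,  0.2078]), 'z': array([0.1993, 0.2097, 0.2127]), 'ctr': (607.9, -78.7), 'size': (79.8, 19.4), 'ang': -0.1}
slever {'n': 1297, 'mean': array([ 0.5037, -0.395 ,  0.126 ]), 'z': array([0.1208, 0.1262, 0.1298]), 'ctr': (500.7, -396.3), 'size': (130.1, 30.9), 'ang': -1.8}
speg {'n': 102, 'mean': array([ 0.5554, -0.1482,  0.2051]), 'z': array([0.199 , 0.206 , 0.2083]), 'ctr': (555.9, -146.8), 'size': (18.6, 18.2), 'ang': 75.5}
```

```bash
cat >> h.py <<'E'
def to(x,y,z,yaw=None):
    "shift in row units (20 mm) along current tool axes, and turn in deg about tool z"
    from cell import env
    from scipy.spatial.transform import Rotation as R
    o=env.get_obs(); r=R.from_euler("xyz",o["tool_rot"],degrees=True)
    d=np.array([x,y,z])-o["tool_pos"]
    e=None if yaw is None else -((yaw-o["tool_rot"][2]+180)%360-180)
    rt=o["tool_rot"][2] if yaw is None else yaw
    d2=R.from_euler("xyz",[180,0,rt],degrees=True).inv().apply(d)
    print("t",round(o["time_s"],2),"pos",o["tool_pos"].round(4),"rot",o["tool_rot"].round(1),"q1,q7",o["qpos"][[0,6]].round(0),"| rows now",(r.inv().apply(d)/.02).round(2),"after turn",(d2/.02).round(2),"turn deg",e if e is None else round(e,1),"F",o["force"].round(1),"grip",round(o["grip_width"],4),round(o["grasp_force"],1))
E
python3 - <<'E'
from h import *
t=load("top"); s=load("side")
for n,a in dict(tray=(t,(130,140,225,245),.009,.03),stray=(s,(280,160,370,210),.009,.03),sleeve=(t,(500,190,525,235),.11,.14,70),ssleeve=(s,(360,420,418,455),.11,.14,70),spipe=(s,(400,385,470,480),.05,.1)).items(): print(n,rect(*a,big=True))
to(.612,.1045,.26,180)
E
python3 -m jog '[[1,0,0,-0.25,-0.128],[1,0,0,-0.25,-0.128],[1,0,0,-0.25,-0.128],[1,0,0,-0.25,-0.128],[1,-0.717,-0.987,0,0],[1,-0.717,-0.987,0,0],[1,-0.717,-0.987,0,0],[1,-0.717,-0.987,0,0],[1,-0.717,-0.987,0,0],[1,-0.717,-0.987,0,0],[1,-0.717,-0.987,0,0],[1,-0.717,-0.987,0,0]]' 30; python3 -c "
from h import *
to(.612,.1045,.26,180)"
```

```text
tray {'n': 663, 'mean': array([0.5579, 0.3885, 0.0162]), 'z': array([0.0101, 0.0167, 0.0209]), 'ctr': (556.5, 387.0), 'size': (200.4, 153.5), 'ang': -8.9}
stray {'n': 534, 'mean': array([0.5607, 0.3818, 0.015 ]), 'z': array([0.0096, 0.0155, 0.0198]), 'ctr': (557.8, 387.3), 'size': (200.4, 157.1), 'ang': -9.3}
sleeve {'n': 271, 'mean': array([ 0.4693, -0.3897,  0.1287]), 'z': array([0.1249, 0.1288, 0.1319]), 'ctr': (469.6, -390.4), 'size': (71.1, 17.7), 'ang': -5.8}
ssleeve {'n': 636, 'mean': array([ 0.4707, -0.3922,  0.1275]), 'z': array([0.1218, 0.1281, 0.1302]), 'ctr': (471.0, -391.0), 'size': (68.6, 17.9), 'ang': -4.5}
spipe {'n': 1077, 'mean': array([ 0.5438, -0.4224,  0.088 ]), 'z': array([0.0684, 0.0908, 0.0967]), 'ctr': (549.3, -418.4), 'size': (67.4, 42.4), 'ang': 85.8}
t 0.1 pos [0.2541 0.5978 0.2386] rot [-179.9    0.   157. ] q1,q7 [-66.  -3.] | rows now [-26.12 -15.7   -1.04] after turn [-17.9  -24.66  -1.07] turn deg -23.0 F [-0.3  0.   1.1] grip 0.0871 0.0
time_s: 1.1
tool_pos: [0.3694, 0.4391, 0.2591]
tool_rot: [-180.0, -0.0, -180.0]
force: [0.3, -1.0, -1.9]
grip_width: 0.0869
grasp_force: 0.0
t 1.1 pos [0.3694 0.4391 0.2591] rot [-180.   -0. -180.] q1,q7 [-52.  37.] | rows now [-12.12 -16.73  -0.04] after turn [-12.13 -16.73  -0.04] turn deg 0.0 F [ 0.3 -1.  -1.9] grip 0.0869 0.0
```

```bash
python3 -m jog '[[1,-0.713,-0.984,0,0],[1,-0.713,-0.984,0,0],[1,-0.713,-0.984,0,0],[1,-0.713,-0.984,0,0],[1,-0.713,-0.984,0,0],[1,-0.713,-0.984,0,0],[1,-0.713,-0.984,0,0],[1,-0.713,-0.984,0,0],[1,-0.713,-0.984,0,0],[1,-0.713,-0.984,0,0],[1,-0.713,-0.984,0,0],[1,-0.713,-0.984,0,0]]' >/dev/null
python3 -m jog '[[1,-0.713,-0.984,0,0],[1,-0.713,-0.984,0,0],[1,-0.713,-0.984,0,0],[1,-0.713,-0.984,0,0],[1,-0.713,-0.984,0,0],[1,0,0,0,0],[1,0,0,0,0],[1,0,0,0,0]]'; python3 -c "
from h import *
to(.612,.1045,.187,180)"
```

```text
time_s: 2.77
tool_pos: [0.611, 0.1068, 0.2591]
tool_rot: [180.0, -0.1, -179.9]
force: [-0.2, -0.1, 0.5]
grip_width: 0.0872
grasp_force: 0.0
t 2.77 pos [0.611  0.1068 0.2591] rot [ 1.800e+02 -1.000e-01 -1.799e+02] q1,q7 [-26.  81.] | rows now [-0.05 -0.12  3.6 ] after turn [-0.05 -0.11  3.6 ] turn deg 0.1 F [-0.2 -0.1  0.5] grip 0.0872 0.0
```

```bash
python3 -m jog '[[1,0,-0.11,0.6,0],[1,0,0,0.6,0],[1,0,0,0.6,0],[1,0,0,0.6,0],[1,0,0,0.6,0],[1,0,0,0.6,0],[1,0,0,0,0],[1,0,0,0,0]]' 30
python3 -m jog '[[0,0,0,0,0],[0,0,0,0,0],[0,0,0,0,0],[0,0,0,0,0],[0,0,0,0,0],[0,0,0,0,0],[0,0,0,0,0],[0,0,0,0,0]]' 30
```

```text
time_s: 3.43
tool_pos: [0.611, 0.1037, 0.1864]
tool_rot: [-180.0, -0.1, -180.0]
force: [0.1, 0.1, 0.5]
grip_width: 0.087
grasp_force: 0.0
time_s: 4.1
tool_pos: [0.6116, 0.1037, 0.1876]
tool_rot: [180.0, 0.0, -180.0]
force: [0.5, -0.2, 0.2]
grip_width: 0.0414
grasp_force: 0.0
```

```bash
python3 -m jog '[[0,0,0,0,0],[0,0,0,0,0],[0,0,0,0,0],[0,0,0,0,0],[0,0,0,0,0],[0,0,0,0,0],[0,0,0,0,0],[0,0,0,0,0],[0,0,0,0,0],[0,0,0,0,0]]' 30
python3 -m jog '[[0,0,0,-0.2,0],[0,0,0,-0.4,0],[0,0,0,-0.6,0],[0,0,0,-0.6,0],[0,0,0,-0.6,0],[0,0,0,-0.6,0],[0,0,0,-0.6,0],[0,0,0,-0.6,0],[0,0,0,-0.2,0],[0,0,0,0,0]]'; python3 -c "
from h import *
to(.5575,.387,.275,180)"
```

```text
time_s: 4.93
tool_pos: [0.6115, 0.1039, 0.1876]
tool_rot: [180.0, -0.0, -180.0]
force: [-0.4, 1.3, -0.6]
grip_width: 0.0116
grasp_force: 30.0
time_s: 5.77
tool_pos: [0.6123, 0.1037, 0.2775]
tool_rot: [180.0, 0.2, -180.0]
force: [0.5, -0.3, -3.1]
grip_width: 0.0114
grasp_force: 30.0
t 5.77 pos [0.6123 0.1037 0.2775] rot [ 180.     0.2 -180. ] q1,q7 [-25.  81.] | rows now [ 2.74 14.16  0.13] after turn [ 2.74 14.16  0.12] turn deg 0.0 F [ 0.5 -0.3 -3.1] grip 0.0114 30.0
```

```bash
python3 -m jog '[[0,0.08,0.4,0,0],[0,0.155,0.8,0,0],[0,0.155,0.8,0,0],[0,0.155,0.8,0,0],[0,0.155,0.8,0,0],[0,0.155,0.8,0,0],[0,0.155,0.8,0,0],[0,0.155,0.8,0,0],[0,0.155,0.8,0,0],[0,0.155,0.8,0,0],[0,0.155,0.8,0,0],[0,0.155,0.8,0,0]]'
python3 -m jog '[[0,0.155,0.8,0,0],[0,0.155,0.8,0,0],[0,0.155,0.8,0,0],[0,0.155,0.8,0,0],[0,0.155,0.8,0,0],[0,0.155,0.8,0,0],[0,0.08,0.4,0,0],[0,0,0,0,0],[0,0,0,0,0]]'; python3 -c "
from h import *
to(.5575,.387,.108,180)"
```

```text
time_s: 6.77
tool_pos: [0.5746, 0.2891, 0.2742]
tool_rot: [-180.0, -0.1, -179.9]
force: [0.4, 0.1, -1.3]
grip_width: 0.0116
grasp_force: 30.0
time_s: 7.52
tool_pos: [0.5555, 0.3918, 0.2753]
tool_rot: [-179.9, 0.0, -179.9]
force: [-0.3, -1.1, -1.8]
grip_width: 0.0115
grasp_force: 30.0
t 7.52 pos [0.5555 0.3918 0.2753] rot [-179.9    0.  -179.9] q1,q7 [-43.  55.] | rows now [-0.1  -0.23  8.37] after turn [-0.1  -0.24  8.37] turn deg 0.1 F [-0.3 -1.1 -1.8] grip 0.0115 30.0
```

```bash
python3 -m jog '[[0,-0.1,-0.23,0.4,0],[0,0,0,0.8,0],[0,0,0,0.8,0],[0,0,0,0.8,0],[0,0,0,0.8,0],[0,0,0,0.8,0],[0,0,0,0.8,0],[0,0,0,0.8,0],[0,0,0,0.8,0],[0,0,0,0.6,0],[0,0,0,0.4,0],[0,0,0,0.2,0]]'
python3 -m jog '[[0,0,0,0.1,0],[0,0,0,0.07,0],[0,0,0,0,0],[0,0,0,0,0],[0,0,0,0,0]]'; python3 -c "
from h import *
to(.5575,.387,.1066,180)"
```

```text
time_s: 8.52
tool_pos: [0.5575, 0.3855, 0.114]
tool_rot: [-179.9, -0.1, 179.9]
force: [-0.4, -0.4, -1.1]
grip_width: 0.0119
grasp_force: 30.0
time_s: 8.93
tool_pos: [0.5579, 0.3874, 0.113]
tool_rot: [180.0, 0.1, -180.0]
force: [-0.8, 0.0, -1.3]
grip_width: 0.0119
grasp_force: 30.0
t 8.93 pos [0.5579 0.3874 0.113 ] rot [ 1.8e+02  1.0e-01 -1.8e+02] q1,q7 [-43.  56.] | rows now [ 0.02 -0.02  0.32] after turn [ 0.02 -0.02  0.32] turn deg 0.0 F [-0.8  0.  -1.3] grip 0.0119 30.0
```

```bash
python3 -m jog '[[0,0,0,0.1,0],[0,0,0,0.1,0],[0,0,0,0.1,0],[0,0,0,0,0],[0,0,0,0,0],[0,0,0,0,0]]'
```

```text
time_s: 9.43
tool_pos: [0.5577, 0.3875, 0.1066]
tool_rot: [180.0, 0.0, -180.0]
force: [0.1, 0.6, 1.1]
grip_width: 0.0116
grasp_force: 30.0
```

```bash
python3 -m jog '[[0.6,0,0,0,0],[0.6,0,0,0,0],[0.6,0,0,0,0],[0.6,0,0,0,0],[0.6,0,0,0,0],[0.6,0,0,0,0],[0.6,0,0,-0.2,0],[0.6,0,0,-0.5,0],[0.6,0,0,-0.8,0],[0.6,0,0,-0.8,0],[0.6,0,0,-0.8,0],[0.6,0,0,-0.8,0]]'
python3 -m jog '[[0.4,0,0,-1,0],[0.4,0,0,-1,0],[0.4,0,0,-1,0],[0.4,0,0,-1,0],[0.4,0,0,0,0]]'
python3 - <<'E'
from h import *
from cell import read_camera
for n in("top","side"):
    c=read_camera(n); np.savez(n+"1.npz",**c); cv2.imwrite(f"pics/{n}1.png",c["color"][...,::-1])
s=load("side","1")
print(rect(s,(270,100,390,220),.095,.13))
to(.555,-.1463,.26,142.3)
E
```

```text
time_s: 10.43
tool_pos: [0.5577, 0.3872, 0.1862]
tool_rot: [180.0, 0.1, -180.0]
force: [0.2, -0.0, -0.8]
grip_width: 0.0519
grasp_force: 0.0
time_s: 10.85
tool_pos: [0.5593, 0.3882, 0.2707]
tool_rot: [179.7, 0.4, -180.0]
force: [0.5, -0.2, 1.0]
grip_width: 0.0358
grasp_force: 0.0
{'n': 471, 'mean': array([0.7672, 0.6379, 0.1079]), 'z': array([0.0969, 0.1092, 0.1172]), 'ctr': (753.3, 601.5), 'size': (165.5, 162.2), 'ang': 78.6}
t 10.95 pos [0.558  0.3873 0.266 ] rot [ 1.799e+02  1.000e-01 -1.800e+02] q1,q7 [-43.  55.] | rows now [  0.16 -26.68   0.25] after turn [-16.2 -21.2   0.3] turn deg 37.7 F [-1.  -0.3 -0.2] grip 0.035 0.0
```

View pics/side1.png

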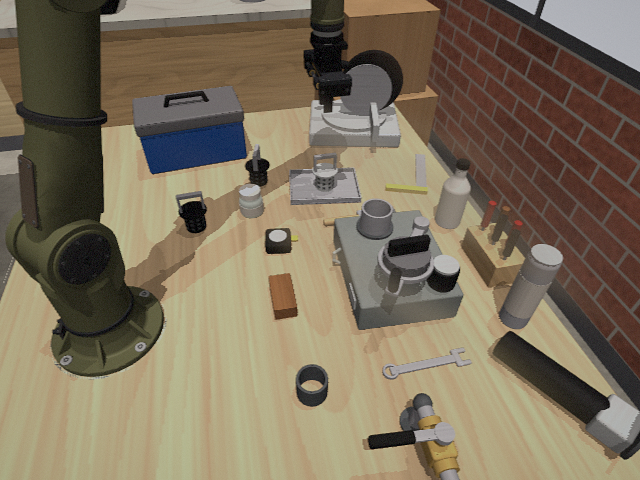

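The picture shows the strainer standing upright in the tray at about (325,175), with the gripper clear of it. I go to the peg next.

```bash
python3 -m jog '[[0.4,0,-1,0,0],[0.4,0,-1,0,0],[0.4,0,-1,0,0],[0.4,0,-1,0,0],[0.4,0,-1,0,0],[0.4,0,-1,0,0],[0.4,0,-1,0,0],[0.4,0,-1,0,0],[0.4,0,-1,0,0],[0.4,0,-1,0,0],[0.4,0,-1,0,0],[0.4,0,-1,0,0]]' >/dev/null
python3 -m jog '[[0.4,0,-1,0,0],[0.4,0,-1,0,0],[0.4,0,-1,0,0],[0.4,0,-1,0,0],[0.4,0,-1,0,0],[0.4,0,-1,0,0],[0.4,0,-1,0,0],[0.4,0,-1,0,0],[0.4,0,-1,0,0],[0.4,0,-1,0,0],[0.4,0,-1,0,0],[0.4,0,-1,0,0]]' >/dev/null
python3 -m jog '[[0.4,0,-1,0,0],[0.4,0,-1,0,0],[0.4,0,-0.7,0,0],[0.4,0,0,0,0.14],[0.4,0,0,0,0.14],[0.4,0,0,0,0.14],[0.4,0,0,0,0.14],[0.4,0,0,0,0.14],[0.4,0,0,0,0.14],[0.4,0,0,0,0],[0.4,0,0,0,0]]'; python3 -c "
from h import *
to(.555,-.1463,.190,142.3)"
```

```text
time_s: 13.87
tool_pos: [0.5572, -0.1467, 0.2633]
tool_rot: [-180.0, -0.1, 142.4]
force: [-0.5, 0.3, -0.2]
grip_width: 0.0349
grasp_force: 0.0
t 13.87 pos [ 0.5572 -0.1467  0.2633] rot [-1.800e+02 -1.000e-01  1.424e+02] q1,q7 [-15.  69.] | rows now [ 0.1  -0.05  3.66] after turn [ 0.1  -0.05  3.66] turn deg 0.1 F [-0.5  0.3 -0.2] grip 0.0349 0.0
```

```bash
python3 -m jog '[[0.4,0.1,-0.05,0.6,0],[0.4,0,0,0.6,0],[0.4,0,0,0.6,0],[0.4,0,0,0.6,0],[0.4,0,0,0.6,0],[0.4,0,0,0.6,0],[0.4,0,0,0,0],[0.4,0,0,0,0]]'
python3 -m jog '[[0,0,0,0,0],[0,0,0,0,0],[0,0,0,0,0],[0,0,0,0,0],[0,0,0,0,0],[0,0,0,0,0]]' 50; python3 -c "
from h import *
to(.555,-.1463,.190,142.3)"
```

```text
time_s: 14.53
tool_pos: [0.555, -0.1464, 0.1911]
tool_rot: [-179.9, -0.1, 142.2]
force: [0.5, 0.7, 1.3]
grip_width: 0.0349
grasp_force: 0.0
time_s: 15.03
tool_pos: [0.5568, -0.1457, 0.193]
tool_rot: [179.9, 0.1, 142.3]
force: [2.7, 2.5, 2.6]
grip_width: 0.0189
grasp_force: 50.0
t 15.03 pos [ 0.5568 -0.1457  0.193 ] rot [1.799e+02 1.000e-01 1.423e+02] q1,q7 [-14.  69.] | rows now [ 0.05 -0.08  0.15] after turn [ 0.05 -0.08  0.15] turn deg -0.0 F [2.7 2.5 2.6] grip 0.0189 50.0
```

```bash
python3 -m jog '[[0,0,0,0,0.038],[0,0.3,0,0,0.038],[0,0.6,0,0,0.077],[0,0.6,0,0,0.077],[0,0.6,0,0,0.077],[0,0.6,0,0,0.077],[0,0.6,0,0,0.077],[0,0.6,0,0,0.077],[0,0.6,0,0,0.077],[0,0.6,0,0,0.077]]'; cat >> h.py <<'E'
def arc(cx,cy,r,a0):
    from cell import env
    o=env.get_obs();p=o["tool_pos"]; print("r",round(np.hypot(p[0]-cx,p[1]-cy)*1000,1),"of",r,"angle to go",round((np.degrees(np.arctan2(p[1]-cy,p[0]-cx))-a0+180)%360-180,1),"heading err",round(o["tool_rot"][2]+90-np.degrees(np.arctan2(p[1]-cy,p[0]-cx)),1),"F",o["force"].round(1))
E
python3 -c "
from h import *
arc(.6756,.0109,199,124.5)"
```

```text
time_s: 15.87
tool_pos: [0.4955, -0.065, 0.193]
tool_rot: [179.7, 0.0, 111.0]
force: [6.4, 3.6, -1.5]
grip_width: 0.0187
grasp_force: 50.0
r 195.4 of 199 angle to go 78.3 heading err 358.2 F [ 6.4  3.6 -1.5]
```

```bash
python3 -m jog '[[0,0.6,0,0,0.077],[0,0.6,0,0,0.077],[0,0.6,0,0,0.077],[0,0.6,0,0,0.077],[0,0.6,0,0,0.077],[0,0.6,0,0,0.077],[0,0.6,0,0,0.077],[0,0.6,0,0,0.077],[0,0.6,0,0,0.077],[0,0.6,0,0,0.077]]';
python3 -c "
from h import *
arc(.6756,.0109,199,124.5)"
```

```text
time_s: 16.7
tool_pos: [0.4846, 0.0513, 0.1929]
tool_rot: [179.7, -0.0, 76.3]
force: [5.7, 0.4, -0.9]
grip_width: 0.019
grasp_force: 50.0
r 195.3 of 199 angle to go 43.5 heading err -1.7 F [ 5.7  0.4 -0.9]
```

```bash
python3 -m jog '[[0,0.6,0,0,0.077],[0,0.6,0,0,0.077],[0,0.6,0,0,0.077],[0,0.6,0,0,0.077],[0,0.6,0,0,0.077],[0,0.6,0,0,0.077],[0,0.6,0,0,0.077],[0,0.6,0,0,0.077],[0,0.6,0,0,0.077],[0,0.6,0,0,0.077]]';
python3 -m jog '[[0,0.6,0,0,0.077],[0,0.3,0,0,0.038],[0,0,0,0,0],[0,0,0,0,0]]';
python3 -c "
from h import *
arc(.6756,.0109,199,124.5)"
```

```text
time_s: 17.53
tool_pos: [0.5416, 0.1545, 0.193]
tool_rot: [179.9, -0.1, 41.7]
force: [2.4, 0.2, 2.9]
grip_width: 0.0187
grasp_force: 50.0
time_s: 17.87
tool_pos: [0.5552, 0.1664, 0.193]
tool_rot: [179.9, -0.1, 36.7]
force: [3.4, 1.5, 3.8]
grip_width: 0.0187
grasp_force: 50.0
r 196.7 of 199 angle to go 3.3 heading err -1.0 F [3.4 1.5 3.8]
```

Nearly there: about 3° (11 mm) left to the stop. I go on in small steps and watch the force.

```bash
python3 -m jog '[[0,0.25,0,0,0.03],[0,0.25,0,0,0.03],[0,0.2,0,0,0.02],[0,0,0,0,0],[0,0,0,0,0]]';
python3 -c "
from h import *
arc(.6756,.0109,199,124.5)"
```

```text
time_s: 18.28
tool_pos: [0.5665, 0.1748, 0.193]
tool_rot: [180.0, -0.1, 33.0]
force: [2.3, 1.4, 4.6]
grip_width: 0.0186
grasp_force: 50.0
r 196.9 of 199 angle to go -0.8 heading err -0.7 F [2.3 1.4 4.6]
```

```bash
python3 -m jog '[[0,0.15,0,0,0.015],[0,0.15,0,0,0.015],[0,0,0,0,0],[0,0,0,0,0]]';
python3 -c "
from h import *
arc(.6756,.0109,199,124.5)"
```

```text
time_s: 18.62
tool_pos: [0.5682, 0.1759, 0.1929]
tool_rot: [-179.9, 0.4, 31.6]
force: [-7.2, -2.9, 12.6]
grip_width: 0.0187
grasp_force: 50.0
r 196.9 of 199 angle to go -1.4 heading err -1.5 F [-7.2 -2.9 12.6]
```

```bash
python3 -m jog '[[0,-0.1,0,0,0],[0.4,0,0,0,0],[0.4,0,0,0,0],[0.4,0,0,0,0],[0.4,0,0,0,0],[0.4,0,0,-0.5,0],[0.4,0,0,-1,0],[0.4,0,0,-1,0],[0.4,0,0,-1,0],[0.4,-1,-1,-1,0],[0.4,-1,-1,-1,0],[0.4,-1,-1,0,0]]';
python3 -m jog '[[0.4,-1,-1,0,0],[0.4,-1,-1,0,0],[0.4,-1,-1,0,0],[0.4,0,0,0,0]]'
python3 - <<'E'
from h import *
from cell import read_camera
for n in("top","side"):
    c=read_camera(n); np.savez(n+"2.npz",**c); cv2.imwrite(f"pics/{n}2.png",c["color"][...,::-1])
for n in ("top","side"):
    c=load(n,"2"); P=cloud(c); d=np.hypot(P[...,0]-.611,P[...,1]-.105)
    for z0,z1,r in((.199,.22,.05),(.165,.19,.05)):
        p=P[(d<r)&(P[...,2]>z0)&(P[...,2]<z1)]; print(n,len(p))
        if len(p)>20: print(p.mean(0).round(4),np.percentile(p[:,2],[5,50,95]).round(4),cv2.minAreaRect((p[:,:2]*1000).astype(np.float32)))
to(.611,.105,.26)
E
```

```text
time_s: 19.62
tool_pos: [0.4872, 0.1964, 0.3068]
tool_rot: [180.0, -0.4, 31.5]
force: [-0.2, 0.4, 0.2]
grip_width: 0.0347
grasp_force: 0.0
time_s: 19.95
tool_pos: [0.3992, 0.2178, 0.3031]
tool_rot: [-179.9, 0.0, 32.0]
force: [0.8, 0.6, -0.3]
grip_width: 0.0347
grasp_force: 0.0
top 335
[0.6103 0.1044 0.2099] [0.2018 0.2106 0.2137] ((611.5366821289062, 104.26895904541016), (79.08467864990234, 16.756786346435547), 72.14944458007812)
top 1038
[0.6066 0.1039 0.1781] [0.1739 0.1782 0.1821] ((611.7244262695312, 104.60868835449219), (90.79352569580078, 90.11103820800781), 14.158543586730957)
side 201
[0.6103 0.0998 0.2095] [0.2019 0.2107 0.2128] ((612.496337890625, 105.27825927734375), (80.97157287597656, 15.680498123168945), 71.45974731445312)
side 817
[0.6086 0.0956 0.1771] [0.168  0.178  0.1812] ((612.51220703125, 102.8861083984375), (88.34194946289062, 91.31005859375), 68.54521942138672)
t 20.05 pos [0.4034 0.2158 0.303 ] rot [ 1.80e+02 -1.00e-01  3.17e+01] q1,q7 [-44. -91.] | rows now [ 5.91 10.17  2.16] after turn [ 5.91 10.17  2.15] turn deg None F [-0.  -0.3 -0.2] grip 0.0347 0.0
```

View pics/top2.png

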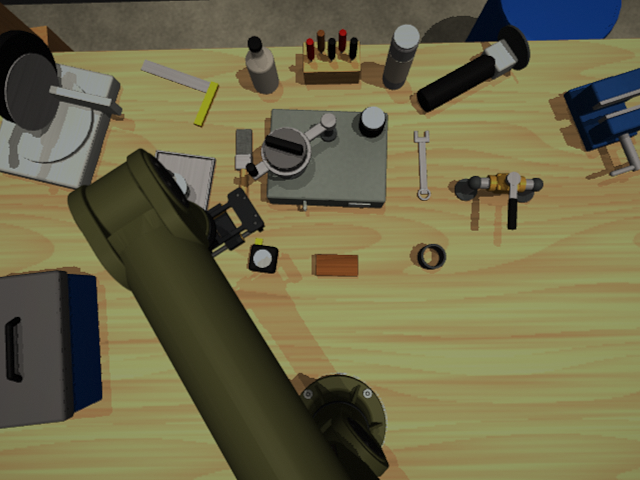

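The cap now sits over the neck at about (288,152), with its bar at 72° and the arm at the stop. I align the gripper with the bar.

```bash
python3 -m jog '[[0.7,0,0,0,-0.149],[0.7,0,0,0,-0.149],[0.7,0,0,0,-0.149],[0.7,0,0,0,-0.149],[0.7,0,0,0,-0.149],[0.7,0,0,0,-0.149],[0.7,0,0,0,0]]';python3 -c "
from h import *
to(.6117,.1045,.26,72)"
```

```text
time_s: 20.63
tool_pos: [0.405, 0.2148, 0.3022]
tool_rot: [180.0, 0.0, 71.9]
force: [0.5, -0.0, -0.2]
grip_width: 0.0606
grasp_force: 0.0
t 20.63 pos [0.405  0.2148 0.3022] rot [180.    0.   71.9] q1,q7 [-47. -51.] | rows now [-2.03 11.54  2.12] after turn [-2.05 11.53  2.11] turn deg -0.1 F [ 0.5 -0.  -0.2] grip 0.0606 0.0
```

```bash
python3 -m jog '[[0.7,-0.17,0.96,0.17,0],[0.7,-0.17,0.96,0.17,0],[0.7,-0.17,0.96,0.17,0],[0.7,-0.17,0.96,0.17,0],[0.7,-0.17,0.96,0.17,0],[0.7,-0.17,0.96,0.17,0],[0.7,-0.17,0.96,0.17,0],[0.7,-0.17,0.96,0.17,0],[0.7,-0.17,0.96,0.17,0],[0.7,-0.17,0.96,0.17,0],[0.7,-0.17,0.96,0.17,0],[0.7,-0.17,0.96,0.17,0]]' >/dev/null;  python3 -m jog '[[0.7,0,0,0,0],[0.7,0,0,0,0],[0.7,0,0,0,0]]';python3 -c "
from h import *
to(.6117,.1045,.2015,72)"
```

```text
time_s: 21.88
tool_pos: [0.61, 0.1051, 0.2612]
tool_rot: [-180.0, 0.0, 71.8]
force: [-1.3, 0.5, 0.6]
grip_width: 0.0609
grasp_force: 0.0
t 21.88 pos [0.61   0.1051 0.2612] rot [-180.     0.    71.8] q1,q7 [-34. -25.] | rows now [-0.    0.09  2.98] after turn [-0.    0.09  2.98] turn deg -0.2 F [-1.3  0.5  0.6] grip 0.0609 0.0
```

```bash
python3 -m jog '[[0.7,0,0.09,0.5,0],[0.7,0,0,0.5,0],[0.7,0,0,0.5,0],[0.7,0,0,0.5,0],[0.7,0,0,0.5,0],[0.7,0,0,0.48,0],[0.7,0,0,0,0],[0.3,0,0,0,0],[0,0,0,0,0],[0,0,0,0,0],[0,0,0,0,0],[0,0,0,0,0]]' 50;  python3 -m jog '[[0,0,0,0,0],[0,0,0,0,0],[0,0,0,0,0],[0,0,0,0,0],[0,0,0,0,0],[0,0,0,0,0]]';python3 -c "
from h import *
to(.6117,.1045,.2015,72)"
```

```text
time_s: 22.88
tool_pos: [0.612, 0.1047, 0.2024]
tool_rot: [179.9, -0.0, 71.9]
force: [-0.2, 0.0, -0.3]
grip_width: 0.0356
grasp_force: 0.0
time_s: 23.38
tool_pos: [0.6131, 0.1033, 0.2021]
tool_rot: [179.8, 0.0, 71.8]
force: [5.4, -1.8, -1.5]
grip_width: 0.0153
grasp_force: 49.9
t 23.38 pos [0.6131 0.1033 0.2021] rot [179.8   0.   71.8] q1,q7 [-33. -25.] | rows now [ 0.03 -0.08  0.03] after turn [ 0.03 -0.08  0.03] turn deg -0.2 F [ 5.4 -1.8 -1.5] grip 0.0153 49.9
```

```bash
python3 -m jog '[[0,0,0,0.026,0.11],[0,0,0,0.026,0.11],[0,0,0,0.026,0.11],[0,0,0,0.026,0.11],[0,0,0,0.026,0.11],[0,0,0,0.026,0.11],[0,0,0,0.026,0.11],[0,0,0,0.026,0.11],[0,0,0,0.026,0.11],[0,0,0,0.026,0.11]]';python3 -c "
from h import *
to(.6117,.1045,.189,-48)"
```

```text
time_s: 24.22
tool_pos: [0.6125, 0.104, 0.1968]
tool_rot: [179.9, -0.1, 22.1]
force: [3.1, -1.8, -0.7]
grip_width: 0.0155
grasp_force: 49.9
t 24.22 pos [0.6125 0.104  0.1968] rot [ 1.799e+02 -1.000e-01  2.210e+01] q1,q7 [-39. -72.] | rows now [-0.03 -0.04  0.39] after turn [-0.05  0.01  0.39] turn deg 70.1 F [ 3.1 -1.8 -0.7] grip 0.0155 49.9
```

```bash
python3 -m jog '[[0,0,0,0.026,0.11],[0,0,0,0.026,0.11],[0,0,0,0.026,0.11],[0,0,0,0.026,0.11],[0,0,0,0.026,0.11],[0,0,0,0.026,0.11],[0,0,0,0.026,0.11],[0,0,0,0.026,0.11],[0,0,0,0.026,0.11],[0,0,0,0.026,0.11]]';python3 -c "
from h import *
to(.6117,.1045,.189,-48)
from cell import env; print(env.get_obs()['wrist_torque'])"
```

```text
time_s: 25.05
tool_pos: [0.6126, 0.1048, 0.1917]
tool_rot: [-179.9, -0.1, -27.3]
force: [3.4, 0.1, -0.8]
grip_width: 0.0159
grasp_force: 49.9
t 25.05 pos [0.6126 0.1048 0.1917] rot [-1.799e+02 -1.000e-01 -2.730e+01] q1,q7 [ -45. -119.] | rows now [-0.03  0.04  0.13] after turn [-0.02  0.05  0.13] turn deg 20.7 F [ 3.4  0.1 -0.8] grip 0.0159 49.9
[-0.05134058 -0.74340061  0.11251474]
```

```bash
python3 -m jog '[[0,0,0,0.02,0.09],[0,0,0,0.02,0.09],[0,0,0,0.02,0.09],[0,0,0,0.02,0.09],[0,0,0,0,0],[0,0,0,0,0]]';python3 -c "
from h import *
to(.6117,.1045,.189,-48)
from cell import env; print(env.get_obs()['wrist_torque'])"
```

```text
time_s: 25.55
tool_pos: [0.6121, 0.1045, 0.1899]
tool_rot: [-180.0, -0.1, -43.2]
force: [3.8, -0.7, -0.2]
grip_width: 0.0154
grasp_force: 49.9
t 25.55 pos [0.6121 0.1045 0.1899] rot [-1.80e+02 -1.00e-01 -4.32e+01] q1,q7 [ -47. -134.] | rows now [-0.01  0.02  0.05] after turn [-0.01  0.02  0.05] turn deg 4.8 F [ 3.8 -0.7 -0.2] grip 0.0154 49.9
[-0.17425054 -0.6624933   0.00627232]
```

```bash
python3 -m jog '[[0,0,0,0.02,0.07],[0,0,0,0.02,0.07],[0,0,0,0.02,0.07],[0,0,0,0,0],[0,0,0,0,0]]';python3 -c "
from h import *
to(.6117,.1045,.189,-48)
from cell import env; print(env.get_obs()['wrist_torque'])"
```

```text
time_s: 25.97
tool_pos: [0.612, 0.1044, 0.1889]
tool_rot: [-180.0, -0.0, -52.6]
force: [1.9, -1.8, -0.1]
grip_width: 0.0156
grasp_force: 49.9
t 25.97 pos [0.612  0.1044 0.1889] rot [-180.    -0.   -52.6] q1,q7 [ -48. -143.] | rows now [-0.01  0.01 -0.01] after turn [-0.01  0.01 -0.01] turn deg -4.6 F [ 1.9 -1.8 -0.1] grip 0.0156 49.9
[-0.25352848 -0.69089717 -0.02262553]
```

```bash
python3 -m jog '[[0,0,0,0.01,0.05],[0,0,0,0.01,0.05],[0,0,0,0.01,0.05],[0,0,0,0,0],[0,0,0,0,0]]';python3 -c "
from h import *
to(.6117,.1045,.189,-48)
from cell import env; print(env.get_obs()['wrist_torque'])"
```

```text
time_s: 26.38
tool_pos: [0.6136, 0.1057, 0.1887]
tool_rot: [-179.7, -0.1, -59.2]
force: [6.9, 0.4, -1.5]
grip_width: 0.0157
grasp_force: 50.5
t 26.38 pos [0.6136 0.1057 0.1887] rot [-1.797e+02 -1.000e-01 -5.920e+01] q1,q7 [ -49. -149.] | rows now [ 0.    0.11 -0.02] after turn [-0.02  0.11 -0.02] turn deg -11.2 F [ 6.9  0.4 -1.5] grip 0.0157 50.5
[ 0.08508693 -1.6736099   0.83117242]
```

Wrist torque rose from about 0 to 0.83 N m and the grip shifted, so the cap has probably met its stop. I release it and check.

```bash
python3 -m jog '[[0.6,0,0,0,0],[0.6,0,0,0,0],[0.6,0,0,0,0],[0.6,0,0,0,0],[0.6,0,0,0,0],[0.6,0,0,-0.5,0],[0.6,0,0,-1,0],[0.6,0,0,-1,0],[0.6,0,0,-1,-0.15],[0.6,0,0,-1,-0.15],[0.6,0,-1,-0.5,-0.15],[0.6,0,-1,0,-0.15]]';
python3 -m jog '[[0.6,0,-1,0,-0.15],[0.6,0,-1,0,-0.15],[0.6,0,-1,0,-0.15],[0.6,0,-1,0,-0.15],[0.6,0,-1,0,-0.15],[0.6,0,-1,0,-0.15],[0.6,0,-1,0,-0.15],[0.6,0,-1,0,0],[0.6,0,0,0,0],[0.6,0,0,0,0]]'
python3 - <<'E'
from h import *
from cell import read_camera
for n in("top","side"):
    c=read_camera(n); np.savez(n+"3.npz",**c); cv2.imwrite(f"pics/{n}3.png",c["color"][...,::-1])
for n in ("top","side"):
    c=load(n,"3"); P=cloud(c); d=np.hypot(P[...,0]-.611,P[...,1]-.105)
    for z0,z1,r in((.185,.22,.05),(.155,.18,.05)):
        p=P[(d<r)&(P[...,2]>z0)&(P[...,2]<z1)]; print(n,len(p))
        if len(p)>20: print(p.mean(0).round(4),np.percentile(p[:,2],[5,50,95]).round(4),cv2.minAreaRect((p[:,:2]*1000).astype(np.float32)))
    P2=np.hypot(P[...,0]-.563,P[...,1]-.175); p=P[(P2<.03)&(P[...,2]>.2)&(P[...,2]<.213)]; print("peg",len(p),p.mean(0).round(4))
to(.4655,-.3903,.2,-4)
E
```

```text
time_s: 27.38
tool_pos: [0.6404, 0.1328, 0.2928]
tool_rot: [-179.7, -0.2, -32.3]
force: [-0.4, -0.4, -0.1]
grip_width: 0.0522
grasp_force: 0.0
time_s: 28.22
tool_pos: [0.6619, 0.2879, 0.2882]
tool_rot: [-180.0, 0.0, 14.9]
force: [0.0, -1.9, 0.2]
grip_width: 0.0522
grasp_force: 0.0
top 335
[0.6093 0.104  0.1965] [0.1889 0.1973 0.2   ] ((610.9098510742188, 104.02975463867188), (17.34404945373535, 80.2268295288086), 34.81840515136719)
top 1158
[0.6061 0.104  0.1642] [0.157  0.1646 0.1693] ((610.743408203125, 105.93065643310547), (98.08294677734375, 98.38695526123047), 89.11173248291016)
peg 73 [0.5615 0.1732 0.2067]
side 303
[0.6113 0.1009 0.1944] [0.1862 0.1961 0.1992] ((612.132080078125, 104.42852783203125), (20.401884078979492, 80.2515640258789), 34.50862121582031)
side 752
[0.601  0.0893 0.165 ] [0.1568 0.1648 0.1767] ((604.0938720703125, 92.91510772705078), (72.0459213256836, 98.68746185302734), 59.902923583984375)
peg 53 [0.5627 0.1728 0.2052]
t 28.32 pos [0.663  0.2848 0.2884] rot [179.9  -0.   14.6] q1,q7 [-45. -92.] | rows now [-18.08  30.16   4.46] after turn [-7.49 34.36  4.42] turn deg 18.6 F [-0.2 -0.2  0.4] grip 0.0523 0.0
```

View pics/top3.png

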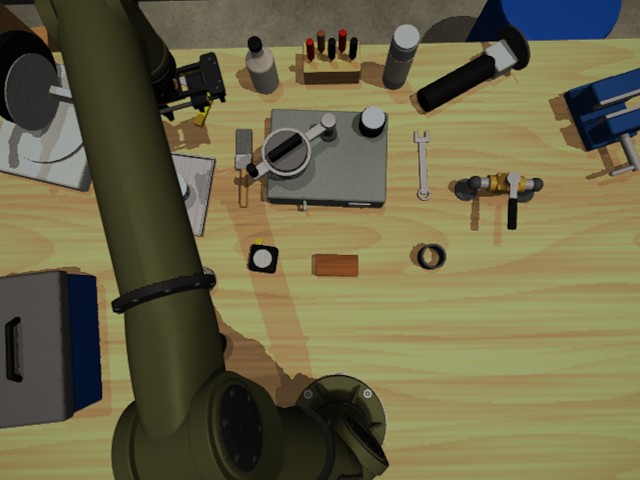

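The bar top dropped 13.3 mm to 0.197 and the bar turned 127° to -55°. That matches the tight height, so the cap is tight, and the peg angle of 125° shows the arm at its stop. On to the valve.

```bash
python3 -m jog '[[0.5,0,0,0,0.138],[0.5,0,0,0,0.138],[0.5,0,0,0,0.138],[0.5,-0.214,0.982,0,0],[0.5,-0.214,0.982,0,0],[0.5,-0.214,0.982,0,0],[0.5,-0.214,0.982,0,0],[0.5,-0.214,0.982,0,0],[0.5,-0.214,0.982,0,0],[0.5,-0.214,0.982,0,0],[0.5,-0.214,0.982,0,0],[0.5,-0.214,0.982,0,0]]' >/dev/null
python3 -m jog '[[0.5,-0.214,0.982,0,0],[0.5,-0.214,0.982,0,0],[0.5,-0.214,0.982,0,0],[0.5,-0.214,0.982,0,0],[0.5,-0.214,0.982,0,0],[0.5,-0.214,0.982,0,0],[0.5,-0.214,0.982,0,0],[0.5,-0.214,0.982,0,0],[0.5,-0.214,0.982,0,0],[0.5,-0.214,0.982,0,0],[0.5,-0.214,0.982,0,0],[0.5,-0.214,0.982,0,0]]' >/dev/null
python3 -m jog '[[0.5,-0.214,0.982,0,0],[0.5,-0.214,0.982,0,0],[0.5,-0.214,0.982,0,0],[0.5,-0.214,0.982,0,0],[0.5,-0.214,0.982,0,0],[0.5,-0.214,0.982,0,0],[0.5,-0.214,0.982,0,0],[0.5,-0.214,0.982,0,0],[0.5,-0.214,0.982,0,0],[0.5,-0.214,0.982,0,0],[0.5,0,0,0,0],[0.5,0,0,0,0]]'
python3 -c "
from h import *
to(.4655,-.3903,.121,-4)"
```

```text
time_s: 31.32
tool_pos: [0.4875, -0.3138, 0.288]
tool_rot: [180.0, 0.0, -4.1]
force: [-1.0, 0.6, 0.6]
grip_width: 0.0435
grasp_force: 0.0
t 31.32 pos [ 0.4875 -0.3138  0.288 ] rot [180.    0.   -4.1] q1,q7 [-16. -56.] | rows now [-0.82  3.9   8.35] after turn [-0.83  3.89  8.35] turn deg -0.1 F [-1.   0.6  0.6] grip 0.0435 0.0
```

```bash
python3 -m jog '[[0.5,-0.2,0.975,0.8,0],[0.5,-0.2,0.975,0.8,0],[0.5,-0.2,0.975,0.8,0],[0.5,-0.2,0.975,0.8,0],[0.5,0,0,0.5,0],[0.5,0,0,0.5,0],[0.5,0,0,0,0],[0.5,0,0,0,0]]'
python3 -c "
from h import *
to(.4655,-.3903,.121,-4)"
```

```text
time_s: 31.98
tool_pos: [0.4687, -0.3868, 0.2036]
tool_rot: [-179.9, 0.0, -3.7]
force: [-0.1, 1.3, 0.4]
grip_width: 0.0434
grasp_force: 0.0
t 31.98 pos [ 0.4687 -0.3868  0.2036] rot [-179.9    0.    -3.7] q1,q7 [ -6. -43.] | rows now [-0.15  0.19  4.13] after turn [-0.15  0.19  4.13] turn deg 0.3 F [-0.1  1.3  0.4] grip 0.0434 0.0
```

```bash
python3 -m jog '[[0.5,-0.1,0.15,0.6,0],[0.5,0,0,0.6,0],[0.5,0,0,0.6,0],[0.5,0,0,0.6,0],[0.5,0,0,0.6,0],[0.5,0,0,0.6,0],[0.5,0,0,0.5,0],[0.5,0,0,0,0],[0.5,0,0,0,0]]'
python3 -m jog '[[0,0,0,0,0],[0,0,0,0,0],[0,0,0,0,0],[0,0,0,0,0],[0,0,0,0,0],[0,0,0,0,0],[0,0,0,0,0]]' 30
python3 -c "
from h import *
to(.4655,-.3903,.121,-4)"
```

```text
time_s: 32.73
tool_pos: [0.465, -0.3915, 0.1212]
tool_rot: [-180.0, 0.1, -3.9]
force: [-0.5, -0.3, -0.5]
grip_width: 0.0439
grasp_force: 0.0
time_s: 33.32
tool_pos: [0.4656, -0.3917, 0.1224]
tool_rot: [-180.0, -0.0, -3.9]
force: [-0.5, -0.5, 1.9]
grip_width: 0.0179
grasp_force: 29.9
t 33.32 pos [ 0.4656 -0.3917  0.1224] rot [-180.    -0.    -3.9] q1,q7 [ -3. -40.] | rows now [-0.01 -0.07  0.07] after turn [-0.01 -0.07  0.07] turn deg 0.1 F [-0.5 -0.5  1.9] grip 0.0179 29.9
```

```bash
python3 -m jog '[[0,0,0,0,0.05],[0,0,-0.334,0,0.1],[0,0,-0.334,0,0.1],[0,0,-0.334,0,0.1],[0,0,-0.334,0,0.1],[0,0,-0.334,0,0.1],[0,0,-0.334,0,0.1],[0,0,-0.334,0,0.1],[0,0,-0.334,0,0.1],[0,0,-0.334,0,0.1],[0,0,-0.334,0,0.05],[0,0,0,0,0]]'
python3 -m jog '[[0,0,0,0,0],[0,0,0,0,0]]'
python3 -c "
from h import *
to(.494,-.333,.121,-49)"
```

```text
time_s: 34.32
tool_pos: [0.4954, -0.3335, 0.1224]
tool_rot: [180.0, -0.1, -48.9]
force: [0.5, -2.2, 1.9]
grip_width: 0.0175
grasp_force: 30.1
time_s: 34.48
tool_pos: [0.495, -0.3337, 0.1223]
tool_rot: [-179.9, -0.1, -48.8]
force: [2.2, -1.8, 1.2]
grip_width: 0.0175
grasp_force: 30.0
t 34.48 pos [ 0.495  -0.3337  0.1223] rot [-1.799e+02 -1.000e-01 -4.880e+01] q1,q7 [-17. -87.] | rows now [-0.06  0.01  0.07] after turn [-0.06  0.01  0.07] turn deg 0.2 F [ 2.2 -1.8  1.2] grip 0.0175 30.0
```

Release, rise, clear away and check.

```bash
python3 -m jog '[[0.5,0,0,0,0],[0.5,0,0,0,0],[0.5,0,0,0,0],[0.5,0,0,0,0],[0.5,0,0,0,0],[0.5,0,0,-0.5,0],[0.5,0,0,-1,0],[0.5,0,0,-1,0],[0.5,0,0,-1,0],[0.5,0,0,-1,0],[0.5,0,-1,-1,0],[0.5,0,-1,-1,0]]'
python3 -m jog '[[0.5,0,-1,0,0],[0.5,0,-1,0,0],[0.5,0,-1,0,0],[0.5,0,-1,0,0],[0.5,0,-1,0,0],[0.5,0,0,0,0],[0.5,0,0,0,0],[0.5,0,0,0,0]]'
python3 - <<'E'
from h import *
from cell import read_camera
for n in("top","side"):
    c=read_camera(n); np.savez(n+"4.npz",**c); cv2.imwrite(f"pics/{n}4.png",c["color"][...,::-1])
    P=cloud(c); q=P[...,:2]-[.550,-.397]; m=(np.hypot(q[...,0],q[...,1])<.14)&(P[...,2]>.112)&(P[...,2]<.138)&(c["color"].max(-1)<70)
    p=P[m]; print(n,m.sum(),p.mean(0).round(4),cv2.minAreaRect((p[:,:2]*1000).astype(np.float32)),"dir",np.degrees(np.arctan2(p.mean(0)[1]+.397,p.mean(0)[0]-.55)))
    d=np.hypot(P[...,0]-.5575,P[...,1]-.387); p=P[(d<.05)&(P[...,2]>.1)&(P[...,2]<.125)]; print("strainer bar",len(p),p.mean(0).round(4) if len(p) else "")
E
```

```text
time_s: 35.48
tool_pos: [0.5235, -0.3081, 0.2541]
tool_rot: [-180.0, -0.0, -49.1]
force: [1.0, 0.4, 0.3]
grip_width: 0.0435
grasp_force: 0.0
time_s: 36.15
tool_pos: [0.5993, -0.2419, 0.2514]
tool_rot: [179.9, 0.0, -49.0]
force: [0.3, -0.3, -0.1]
grip_width: 0.0434
grasp_force: 0.0
top 257 [ 0.4983 -0.34    0.1285] ((508.59234619140625, -355.2179260253906), (24.947288513183594, 110.59503173828125), 44.119224548339844) dir 132.18722137464482
strainer bar 178 [0.558  0.3859 0.1124]
side 547 [ 0.4984 -0.341   0.1274] ((510.14129638671875, -352.38336181640625), (18.662185668945312, 102.9021987915039), 40.2725715637207) dir 132.64371219947196
strainer bar 125 [0.5582 0.3856 0.11  ]
```

View pics/top4.png

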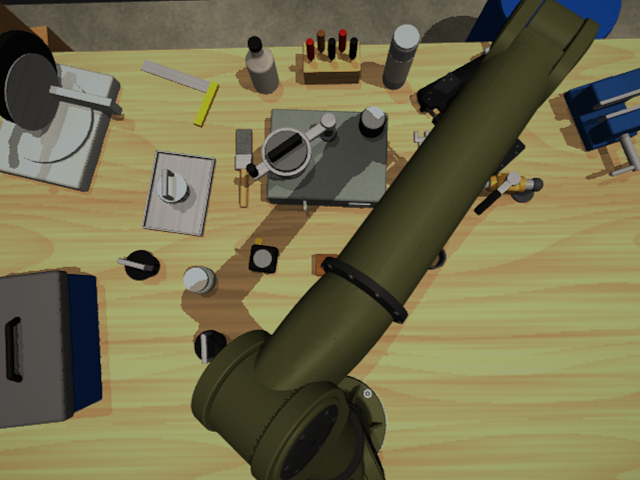

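The strainer is upright in the tray at about (173,187). The cap is seated, and the lever at (495,195) sits about 43–45° from shut. The gripper is clear of everything.

```bash
python3 -c "
from cell import env
print(env.sign_off())"
```

```text
the job is handed in; nothing more can be done
None
```

I handed the job in at about 36 s of the 72 s allowed; sign-off returned no verdict. By my last measurements the strainer stands upright in the tray, the cap is tight with its arm at the stop, the valve is about 43–45° open, and I saw no bystander moved.

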